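# Tip the sample tube out of its tall holder

## Task

The capped sample tube has slid to the bottom of the tall narrow holder that leans in the sloping steel stand, too deep to be gripped. Lift the holder out with the tube in it and tip it so that the tube slides out into the shallow steel tray, keeping the mouth close over the tray (no higher than about 10 cm above the bench) so the tube is not dropped. Leave the tube lying in the tray, put the empty holder fully back in its sloping stand, let go, and leave the other things on the bench where they are.

Things in the scene. Friction and masses are not known exactly. Their poses are not given: they have to be found in the camera images.
- holder_mid (a point): Centre of the loose tall holder: white plastic square sleeve, 38 x 38 x 170 mm, walls 3 mm, 140 g, closed foot, open mouth. z runs along it from foot to mouth (each end 85 mm away). Seated, it leans 45 degrees from vertical, its slotted -y face up. Grip its plain side faces (x, 38 mm apart) anywhere from 65 to 160 mm from the foot, fingers astride the stand's 26 mm wide rail.
- holder_foot (a point): Centre of the outside of the holder's closed foot; axes as holder_mid.
- holder_mouth (a point): Centre of the holder's open mouth (bore 32 mm square); axes as holder_mid.
- tube_mid (a point): Centre of the loose capped sample tube: clear plastic, white cap, paper band, 16 mm diameter, 90 mm long, 22 g, smooth (friction about 0.25). z runs along it to the cap. At the start it lies at the bottom of the holder, its cap about 75 mm inside the mouth. It slides out once the mouth points about 20 degrees or more below level.
- seat_mid (a point): Where holder_mid lies when the holder is fully home in the stand, 110 mm above the bench. Axes of the stand: z up, +y the level direction in which the seated holder's mouth leans, x level across it. The holder goes in and out square to the 45 degree slope (up and towards -y).
- seat_foot (a point): Where holder_foot lies when seated, 50 mm above the bench; axes of the stand. Fixed sheet-steel stand: base 100 x 190 mm, a 26 mm wide rail under the holder's lower face (126 mm long from the foot), a foot plate square to it, and two side cheeks up to 45 mm from the foot with 3 mm of play each side; open above.
- seat_mouth (a point): Where holder_mouth lies when seated (170 mm above the bench); axes of the stand. The top of the stand's rail reaches about 145 mm above the bench: carry the holder over it.
- tray_floor (a point): Centre of the inner floor (4 to 5 mm above the bench) of the fixed shallow steel tray with a grey liner, 170 mm (its x) by 250 mm (its y) outside, 30 mm high, walls 4 mm; z up.
- bottle: Bystander: white plastic bottle, 60 mm diameter, 130 mm high, standing loose; origin at the centre of its underside.
- jar: Bystander: glass jar with a lid, 64 mm diameter, 80 mm high, standing loose; origin at the centre of its underside.
- carrier: Bystander: long black tube carrier, 30 mm (x) by 240 mm (y) by 50 mm high, loose on the bench beyond the work, on its far side; origin at the centre of its underside.

How it is judged:
By the outcome, as a careful person would: the job done as asked, in the order asked, and still so for the second after the job is handed in, with the robot touching nothing.
It also fails if it takes over 58 s, if anything falls off the work surface, if the arm or the gripper's body presses on something with over 40 N, if the wrist force passes 120 N, or if a joint passes its speed limit or range.

## Robot

A 6-joint arm with a two-finger parallel gripper is mounted at the origin on the work surface. World frame = base frame: x ahead of the robot, y to its left, z up, the work surface at z = 0. Lengths are in m, angles in degrees, forces in N, time in s.
With the tool pointing down it reaches from about 0.3 to 0.85 m from the base axis. Payload 5.4 kg.
Tool frame: the origin (TCP) lies midway between the tips of the shut fingers; the grasp point (between the pads) lies 19 mm behind it; z points along the fingers, y is the direction in which the jaws open and shut (so a half turn about z gives the same grasp; the last joint's range is limited). The gripper opens to 85 mm and grips with 20 to 120 N. Pads are 22 mm wide; open, the fingers measure 114 mm over their backs; the gripper's body (76 mm by 85 mm) begins 54 mm behind the grasp point. The pads swing forward as they close: fully open they stand 13 mm farther back than shut.
Start: joints at [-86.866, 9.076, 91.501, -0, 79.423, -12.038], TCP at [0.15, -0.555, 0.207] pointing down, gripper open.
Joint ranges: [-166.64, 166.64], [-54.1, 131.32], [10.49, 154.53], [-73.88, 253.88], [9.74, 151.15], [-171.62, 171.62]. Speed limits (degrees/s): [147.25, 147.25, 180, 180, 180, 180].

## Interface

Orientations are given as [roll, pitch, yaw] about the fixed x, y, z axes, in that order (R = Rz(yaw) Ry(pitch) Rx(roll)).
In Python, from workcell import manip gives the robot as it stands.
- The arm moves only by the shell command python3 -m pendant 'ROWS' [FORCE]. ROWS is JSON, a list that holds one entry, the list of rows, each a list of 7 numbers: the shift along the tool's x, y, z in cm, then the turn, a rotation vector about the tool's x, y, z in degrees, then the closure, from 0 (fully open) to 1 (shut). In form: [[[tx, ty, tz, wx, wy, wz, claw], ...]]. A call has 1 to 8 rows; each row shifts and turns the pose as measured when the row begins, along the tool's axes as they then stand; what a row does not reach is not made up. A row lasts 1/10 s, in which the tool goes at most 50 mm and 8.59 degrees, less where a joint would pass 70% of its speed; a pose out of reach is approached as far as the arm can. A call with a gripper value outside its range is refused whole. The fingers move at their own pace and stop on an object; FORCE is the grip in N (left out, the last holds). Time passes only in rows, so rows that do not move let the fingers close. It gives the time, the measured TCP pose, the force and the opening at its end, in the units of the state.
- manip.state(): the state, without advancing time (a new reading comes with each control period).
- manip.camera(name): name is "side" or "top" or "wrist"; returns (picture, depth): 420x560x3 uint8, red, green, blue; 420x560 float32, m along the optical axis (not along the pixel's ray), 0 where there is no reading.
- manip.camera_model(name): a dict with "intrinsics" (3x3 intrinsics, pixels), "k1" (the pictures are not rectified: a ray, as slopes to the right and down, at radius r is drawn at 1 + k1 r^2 times it, then the intrinsics apply), "R" (3x3) and "t" (3): a world point X has camera coordinates R X + t. Camera axes: x right, y down, z forward; pixel columns grow to the right and rows downward; lengths in m; the calibration is good to about 2 mm. A picture is of the moment at which its call begins: read the wrist's pose just before it. camera_model takes no time and is no camera call; for the wrist camera it gives the pose at the moment of the call.
- manip.close_job(): hands the job in, once; it reports no verdict.
The state is a dict: "time_s": time; "q": joint angles; "qd": joint speeds; "joint_efforts": joint torques, N m; "eef_pos": TCP position; "orientation": TCP orientation; "ft_force": force on the tool from outside, world axes, zero at the start; "moment": the same for the moment, N m; "gripper_width": finger opening in m.
Only numpy, scipy, OpenCV 4.12 (cv2) and the standard library are available. Lean on these libraries where they do the work, as an engineer would, in place of code of your own. Each camera call takes 0.05 s, during which the arm holds its last target.

## Working session

There is one attempt and no reset: what is moved stays moved. The work goes in short steps, Python scripts to look and compute and a shell command to move; the robot and the scene stay as the last step left them, time stands still between calls to the robot, and variables do not carry over. Pictures are saved under pics/ and viewed, and the job is handed in when it is done.

```bash
ls; mkdir -p pics; python3 - <<'E'
from workcell import manip
import cv2,numpy as np
print(manip.state())
for n in ["side","top","wrist"]:
    m=manip.camera_model(n); p,d=manip.camera(n)
    cv2.imwrite(f"pics/{n}0.png",p[:,:,::-1]); np.savez(f"pics/{n}0.npz",p=p,d=d,**{k:np.array(v) for k,v in m.items()})
    print(n,m,(d>0).mean())
E
```

```text
pics
{'time_s': 0.0, 'q': array([-8.68673709e+01,  9.11295964e+00,  9.15730803e+01,  1.57263086e-03,
        7.94243015e+01, -1.20392971e+01]), 'qd': array([-0.06932393,  0.01616811, -0.00815274,  0.0631406 ,  0.06457859,
       -0.05208935]), 'joint_efforts': array([ 6.31940602e-04, -3.95999837e+01, -3.31427085e+01, -1.49230891e-04,
        8.47646501e-03, -1.82124404e-05]), 'eef_pos': array([ 0.15042451, -0.55429546,  0.206206  ]), 'orientation': array([-1.79892408e+02, -2.45266545e-02,  1.51716130e+01]), 'ft_force': array([-0.2541334 , -0.14108615, -0.09592502]), 'moment': array([-0.03688815, -0.07734398,  0.04751256]), 'gripper_width': 0.08509143253413863}
side {'intrinsics': array([[414.95857047,   0.        , 282.35108227],
       [  0.        , 414.95857047, 209.45602281],
       [  0.        ,   0.        ,   1.        ]]), 'k1': -0.11416549249864578, 'R': array([[ 0.94589792, -0.32382319, -0.02038784],
       [-0.22389063, -0.60593061, -0.7633617 ],
       [ 0.2348406 ,  0.72662689, -0.64564948]]), 't': array([-0.61343498,  0.20401899,  0.86226077])} 0.9960756802721088
top {
[... 183 characters left out ...]
3133461587324, 'R': array([[-0.01933265, -0.99979557,  0.00592126],
       [-0.99667382,  0.01880266, -0.07929537],
       [ 0.07916783, -0.00743456, -0.99683358]]), 't': array([-0.02403903,  0.62142959,  0.99169236])} 0.9962542517006803
wrist {'intrinsics': array([[309.74637027,   0.        , 277.38976184],
       [  0.        , 309.74637027, 211.81744968],
       [  0.        ,   0.        ,   1.        ]]), 'k1': -0.07229742953350145, 'R': array([[ 2.61599966e-01, -9.65176038e-01, -8.20768293e-04],
       [-9.26418611e-01, -2.51333587e-01,  2.80321216e-01],
       [-2.70765607e-01, -7.25716456e-02, -9.59905903e-01]]), 't': array([-0.57304333, -0.03469671,  0.37869923])} 0.9960204081632653
```

View pics/side0.png

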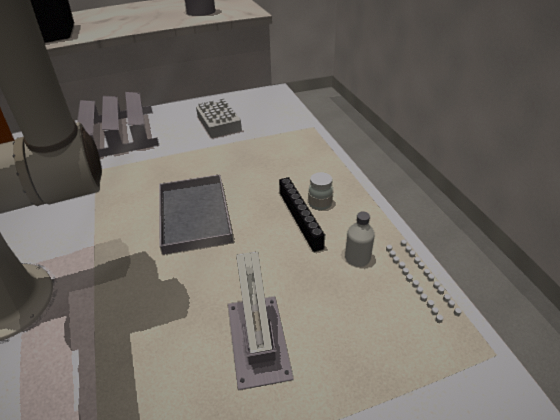

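View pics/top0.png

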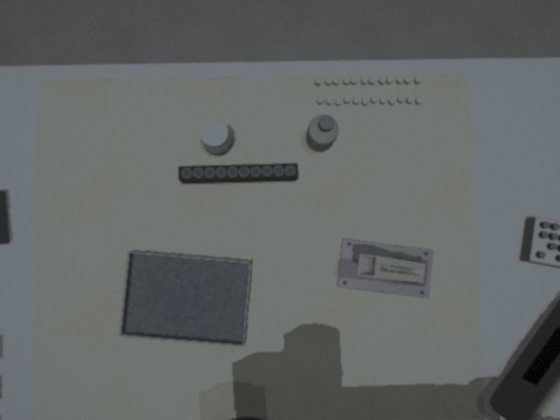

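View pics/wrist0.png

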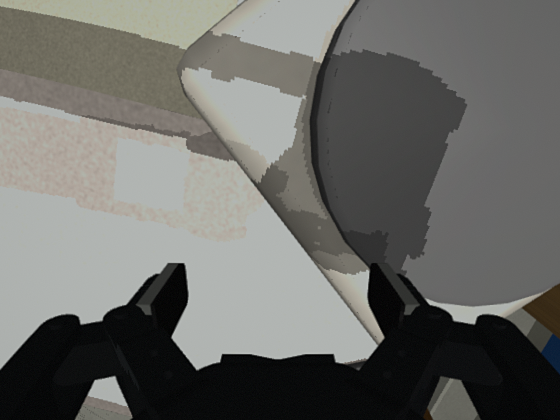

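```bash
cat > h.py <<'E'
import numpy as np,cv2
def load(n):
    z=np.load(f"pics/{n}.npz"); return {k:z[k] for k in z}
def ray(m,px):
    K=m["intrinsics"]; k=float(m["k1"])
    D=np.array([k,0,0,0.])
    u=cv2.undistortPoints(np.array(px,float).reshape(-1,1,2),K,D).reshape(-1,2)
    R=m["R"];c=-R.T@m["t"]
    d=np.c_[u,np.ones(len(u))]@R
    return c,d   # d has unit optical depth
def plane(m,px,z):
    c,d=ray(m,px); return c+d*((z-c[2])/d[:,2])[:,None]
def deep(m,px):
    c,d=ray(m,px); q=np.array(px).reshape(-1,2)
    return np.array([c+dd*np.median(m["d"][int(v)-1:int(v)+2,int(u)-1:int(u)+2]) for dd,(u,v) in zip(d,q)])
def proj(m,X):
    X=np.atleast_2d(X)@m["R"].T+m["t"]; s=X[:,:2]/X[:,2:]; r2=(s**2).sum(1,keepdims=True)
    s=s*(1+float(m["k1"])*r2); K=m["intrinsics"]; return s@K[:2,:2].T+K[:2,2]
def tri(ms,pxs):
    A=np.zeros((3,3));b=np.zeros(3)
    for m,p in zip(ms,pxs):
        c,d=ray(m,[p]);d=d[0]/np.linalg.norm(d[0]);P=np.eye(3)-np.outer(d,d);A+=P;b+=P@c
    X=np.linalg.solve(A,b); return X,[np.round(proj(m,X)[0]-p,1) for m,p in zip(ms,pxs)]
def crop(m,x0,y0,x1,y1,name,f):
    cv2.imwrite(name,cv2.resize(m["p"][y0:y1,x0:x1,::-1],None,fx=f,fy=f,interpolation=cv2.INTER_CUBIC))
def R(rpy):
    from scipy.spatial.transform import Rotation as Ro
    return Ro.from_euler('xyz',rpy,degrees=True).as_matrix()
E
python3 - <<'E'
from h import *
s=load("side0");t=load("top0")
crop(s,215,235,305,395,"pics/c1.png",3.7)
crop(t,330,230,440,305,"pics/c2.png",7)
E
```

```text
(no output)
```

View pics/c1.png

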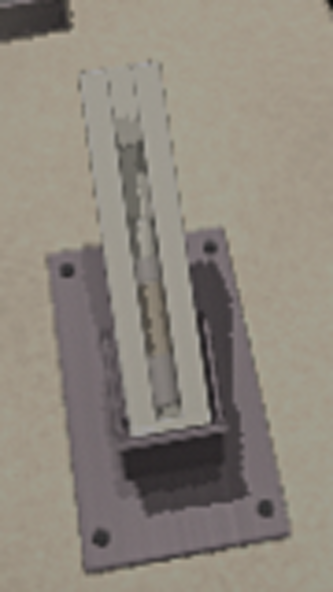

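View pics/c2.png

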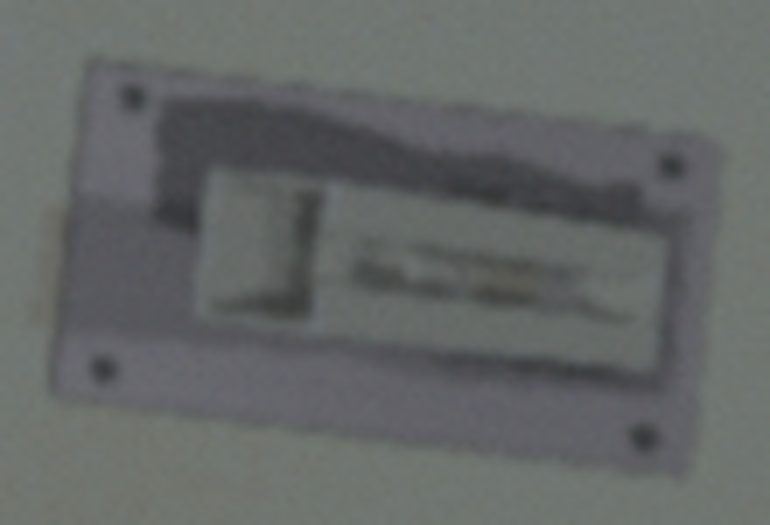

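```bash
python3 - <<'E'
from h import *
s=load("side0");t=load("top0")
S=lambda x,y:(215+(x+.5)/3.7-.5,235+(y+.5)/3.7-.5)
T=lambda x,y:(330+(x+.5)/7-.5,230+(y+.5)/7-.5)
for nm,a,b in [("hole+y-x",(67,271),(104,370)),("hole+y+x",(210,247),(133,97)),("hole-y+x",(265,508),(672,165)),("hole-y-x",(101,538),(644,438)),
 ("mouth-x",(81,71),(308,320)),("mouth+x",(160,62),(325,186)),("foot-x",(128,437),(657,372)),("foot+x",(212,425),(668,232))]:
    X,e=tri([s,t],[S(*a),T(*b)]); print(nm,X.round(4),e,deep(t,[T(*b)]).round(3),deep(s,[S(*a)]).round(3))
E
```

```text
hole+y-x [ 0.4806 -0.1809  0.0072] [array([ 0.4, -0. ]), array([-0. ,  0.4])] [[ 0.481 -0.181  0.007]] [[ 0.48  -0.181  0.007]]
hole+y+x [ 0.5602 -0.1918  0.0074] [array([ 0.5, -0.1]), array([-0.1,  0.5])] [[ 0.561 -0.192  0.008]] [[ 0.559 -0.193  0.009]]
hole-y+x [ 0.5371 -0.3505  0.0074] [array([ 0.5, -0.1]), array([-0.1,  0.5])] [[ 0.538 -0.351  0.007]] [[ 0.536 -0.35   0.007]]
hole-y-x [ 0.4577 -0.3391  0.0068] [array([ 0.4, -0.1]), array([-0. ,  0.3])] [[ 0.458 -0.339  0.006]] [[ 0.457 -0.34   0.008]]
mouth-x [ 0.5008 -0.2048  0.1832] [array([ 1. , -0.1]), array([-0.1,  1. ])] [[ 0.5   -0.216  0.129]] [[ 0.526 -0.028 -0.   ]]
mouth+x [ 0.5353 -0.2106  0.1823] [array([-0.1,  0. ]), array([ 0. , -0.2])] [[ 0.535 -0.212  0.178]] [[ 0.575 -0.039  0.001]]
foot-x [ 0.48   -0.3257  0.0657] [array([ 0.6, -0.1]), array([-0.1,  0.6])] [[ 0.481 -0.326  0.065]] [[ 0.479 -0.323  0.062]]
foot+x [ 0.5187 -0.3311  0.0633] [array([ 0.6, -0.1]), array([-0.1,  0.5])] [[ 0.52  -0.331  0.064]] [[ 0.517 -0.332  0.065]]
```

```bash
python3 - <<'E'
from h import *
s=load("side0");t=load("top0")
px=[(131,251),(252,260),(245,344),(121,334)]
print(plane(t,px,.03).round(3)); 
print(deep(t,[(160,290),(190,300),(215,310)]).round(3))
print(proj(s,plane(t,px,.03)).round(0))
for p in [(215,135),(323,128),(180,173),(297,171)]: print(plane(t,[p],.06).round(3))
yaw=-8.1*np.pi/180
xs=np.array([np.cos(yaw),np.sin(yaw),0]);ys=np.array([-xs[1],xs[0],0]);n=(-ys+[0,0,1])/2**.5;u=(ys+[0,0,1])/2**.5
mid=np.array([.5106,-.2547,.1103])
from workcell import manip
st=manip.state(); R0=R(st["orientation"]); print(R0.round(3))
from scipy.spatial.transform import Rotation as Ro
for sg in (1,-1):
    z=-n; y=sg*xs; x=np.cross(y,z); Rt=np.c_[x,y,z]
    w=Ro.from_matrix(R0.T@Rt).as_rotvec(degrees=True); print(sg,Rt.round(3),"rotvec",w.round(1), Ro.from_matrix(Rt).as_euler('xyz',degrees=True).round(1))
for a in (.11,.12):
    print("grasp pt",mid+u*(a-.085),"tcp",mid+u*(a-.085)-n*.019)
E
```

```text
[[0.554 0.251 0.03 ]
 [0.531 0.007 0.03 ]
 [0.365 0.024 0.03 ]
 [0.39  0.27  0.03 ]]
[[0.473 0.198 0.006]
 [0.452 0.136 0.005]
 [0.431 0.085 0.006]]
[[221. 176.]
 [234. 234.]
 [162. 246.]
 [161. 184.]]
[[0.781 0.076 0.06 ]]
[[ 0.791 -0.14   0.06 ]]
[[0.706 0.146 0.06 ]]
[[ 0.705 -0.086  0.06 ]]
[[ 0.965  0.262 -0.   ]
 [ 0.262 -0.965  0.001]
 [ 0.    -0.001 -1.   ]]
1 [[ 0.1    0.99   0.1  ]
 [ 0.7   -0.141  0.7  ]
 [ 0.707  0.    -0.707]] rotvec [ 26.1  39.6 -63.1] [180.  -45.   81.9]
-1 [[-0.1   -0.99   0.1  ]
 [-0.7    0.141  0.7  ]
 [-0.707 -0.    -0.707]] rotvec [ 44.1 -29.  106.6] [-180.    45.   -98.1]
grasp pt [ 0.51309081 -0.23719869  0.12797767] tcp [ 0.51498382 -0.22389769  0.11454264]
grasp pt [ 0.51408713 -0.23019816  0.13504874] tcp [ 0.51598014 -0.21689717  0.12161371]
```

```bash
python3 - <<'E'
from h import *
t=load("top0"); crop(t,110,235,265,360,"pics/c3.png",5)
E
```

```text
(no output)
```

View pics/c3.png

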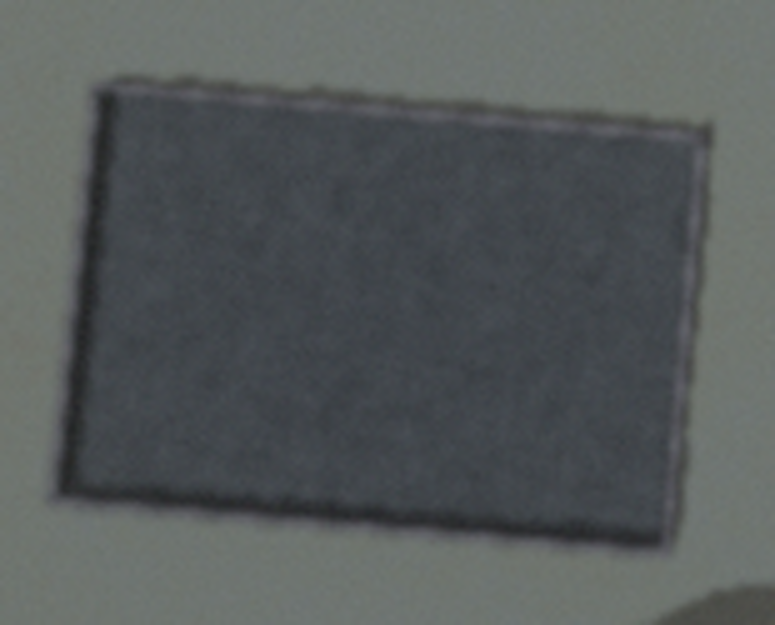

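```bash
cat >> h.py <<'E'
from scipy.spatial.transform import Rotation as Ro
yaw=np.deg2rad(-8.1)
xs=np.array([np.cos(yaw),np.sin(yaw),0]);ys=np.array([-xs[1],xs[0],0]);up=np.array([0,0,1.])
mid=np.array([.5106,-.2547,.1103])
def hold(el,yw=-8.1):
    """tool R with holder mouth direction at elevation el (deg), x axis yaw yw; returns R,u,n"""
    a=np.deg2rad(yw);X=np.array([np.cos(a),np.sin(a),0]);Y=np.array([-X[1],X[0],0]);e=np.deg2rad(el)
    u=np.cos(e)*Y+np.sin(e)*up;n=np.cross(X,u); n=n if 1 else n
    n=-np.sin(e)*Y+np.cos(e)*up
    return np.c_[np.cross(X,-n),X,-n],u,n
def plan(p,Rt,n):
    from workcell import manip
    st=manip.state();R0=R(st["orientation"]);p0=st["eef_pos"]
    w=Ro.from_matrix(R0.T@Rt).as_rotvec(degrees=True)
    print("dist",np.linalg.norm(p-p0).round(4),"ang",np.linalg.norm(w).round(1),"t",round(st["time_s"],2))
    for i in range(n):
        Ri=R0@Ro.from_rotvec(w*i/n,degrees=True).as_matrix()
        print(list((Ri.T@(p-p0)/n*100).round(2)),list((w/n).round(1)))
def show():
    from workcell import manip
    st=manip.state();print({k:np.round(st[k],4 if k in("eef_pos","gripper_width") else 1).tolist() for k in("time_s","q","eef_pos","orientation","ft_force","gripper_width")})
E
python3 - <<'E'
from h import *
Rt,u,n=hold(45); print(Rt.round(3))
plan(mid+u*.025-n*.019+n*.15,Rt,12)
E
```

```text
[[ 0.1    0.99   0.1  ]
 [ 0.7   -0.141  0.7  ]
 [ 0.707  0.    -0.707]]
dist 0.4163 ang 79.0 t 0.15
[np.float64(3.3), np.float64(-1.05), np.float64(-0.12)] [np.float64(2.2), np.float64(3.3), np.float64(-5.3)]
[np.float64(3.39), np.float64(-0.74), np.float64(0.11)] [np.float64(2.2), np.float64(3.3), np.float64(-5.3)]
[np.float64(3.43), np.float64(-0.42), np.float64(0.33)] [np.float64(2.2), np.float64(3.3), np.float64(-5.3)]
[np.float64(3.43), np.float64(-0.09), np.float64(0.54)] [np.float64(2.2), np.float64(3.3), np.float64(-5.3)]
[np.float64(3.38), np.float64(0.25), np.float64(0.73)] [np.float64(2.2), np.float64(3.3), np.float64(-5.3)]
[np.float64(3.3), np.float64(0.58), np.float64(0.91)] [np.float64(2.2), np.float64(3.3), np.float64(-5.3)]
[np.float64(3.17), np.float64(0.92), np.float64(1.07)] [np.float64(2.2), np.float64(3.3), np.float64(-5.3)]
[np.float64(3.01), np.float64(1.25), np.float64(1.2)] [np.float64(2.2), np.float64(3.3), np.float64(-5.3)]
[np.float64(2.8), np.float64(1.56), np.float64(1.32)] [np.float64(2.2), np.float64(3.3), np.float64(-5.3)]
[np.float64(2.57), np.float64(1.86), np.float64(1.41)] [np.float64(2.2), np.float64(3.3), np.float64(-5.3)]
[np.float64(2.3), np.float64(2.14), np.float64(1.47)] [np.float64(2.2), np.float64(3.3), np.float64(-5.3)]
[np.float64(2.01), np.float64(2.39), np.float64(1.51)] [np.float64(2.2), np.float64(3.3), np.float64(-5.3)]
```

```bash
python3 -m pendant '[[[3.3,-1,-0.4,2.2,3.3,-5.3,0],[3.4,-0.7,-0.2,2.2,3.3,-5.3,0],[3.4,-0.4,0,2.2,3.3,-5.3,0],[3.4,-0.1,0.3,2.2,3.3,-5.3,0],[3.4,0.2,0.5,2.2,3.3,-5.3,0],[3.3,0.6,0.8,2.2,3.3,-5.3,0],[3.2,0.9,1,2.2,3.3,-5.3,0],[3,1.2,1.2,2.2,3.3,-5.3,0]]]'; python3 - <<'E'
from h import *
show()
Rt,u,n=hold(45)
plan(mid+u*.025-n*.019+n*.15,Rt,7)
E
```

```text
time_s: 0.95
eef_pos: [0.3847, -0.3984, 0.2337]
orientation: [-173.0, -31.6, 58.1]
ft_force: [-0.8, -0.5, 0.2]
gripper_width: 0.0853
{'time_s': 1.0, 'q': [-70.4, 21.5, 79.3, 20.0, 104.6, -39.8], 'eef_pos': [0.3847, -0.3984, 0.2337], 'orientation': [-173.0, -31.6, 58.1], 'ft_force': [-0.8, -0.5, 0.2], 'gripper_width': 0.0853}
dist 0.1353 ang 24.2 t 0.95
[np.float64(1.36), np.float64(1.0), np.float64(0.94)] [np.float64(1.1), np.float64(1.7), np.float64(-2.8)]
[np.float64(1.28), np.float64(1.08), np.float64(0.96)] [np.float64(1.1), np.float64(1.7), np.float64(-2.8)]
[np.float64(1.2), np.float64(1.16), np.float64(0.98)] [np.float64(1.1), np.float64(1.7), np.float64(-2.8)]
[np.float64(1.11), np.float64(1.23), np.float64(0.99)] [np.float64(1.1), np.float64(1.7), np.float64(-2.8)]
[np.float64(1.02), np.float64(1.31), np.float64(0.99)] [np.float64(1.1), np.float64(1.7), np.float64(-2.8)]
[np.float64(0.93), np.float64(1.37), np.float64(1.0)] [np.float64(1.1), np.float64(1.7), np.float64(-2.8)]
[np.float64(0.83), np.float64(1.43), np.float64(1.0)] [np.float64(1.1), np.float64(1.7), np.float64(-2.8)]
```

Tracks very well.

```bash
python3 -m pendant '[[[1.4,1,0.9,1.1,1.7,-2.8,0],[1.3,1.1,1,1.1,1.7,-2.8,0],[1.2,1.2,1,1.1,1.7,-2.8,0],[1.1,1.2,1,1.1,1.7,-2.8,0],[1,1.3,1,1.1,1.7,-2.8,0],[0.9,1.4,1,1.1,1.7,-2.8,0],[0.8,1.4,1,1.1,1.7,-2.8,0],[0,0,0,0,0,0,0]]]'; python3 - <<'E'
from h import *
from workcell import manip
show()
m=manip.camera_model("wrist");p,d=manip.camera("wrist")
cv2.imwrite("pics/w1.png",p[:,:,::-1]); np.savez("pics/w1.npz",p=p,d=d,**{k:np.array(v) for k,v in m.items()})
Rt,u,n=hold(45)
plan(mid+u*.025-n*.019,Rt,5)
E
```

```text
time_s: 1.75
eef_pos: [0.5061, -0.3215, 0.2153]
orientation: [179.6, -45.7, 83.3]
ft_force: [-0.2, 0.2, 0.1]
gripper_width: 0.0858
{'time_s': 1.8, 'q': [-58.8, 36.1, 67.1, 28.9, 112.8, -49.4], 'eef_pos': [0.5061, -0.3215, 0.2153], 'orientation': [179.6, -45.7, 83.3], 'ft_force': [-0.2, 0.2, 0.1], 'gripper_width': 0.0858}
dist 0.1414 ang 1.2 t 1.8
[np.float64(-0.06), np.float64(-0.06), np.float64(2.83)] [np.float64(-0.1), np.float64(-0.1), np.float64(0.2)]
[np.float64(-0.06), np.float64(-0.06), np.float64(2.83)] [np.float64(-0.1), np.float64(-0.1), np.float64(0.2)]
[np.float64(-0.05), np.float64(-0.07), np.float64(2.83)] [np.float64(-0.1), np.float64(-0.1), np.float64(0.2)]
[np.float64(-0.05), np.float64(-0.07), np.float64(2.83)] [np.float64(-0.1), np.float64(-0.1), np.float64(0.2)]
[np.float64(-0.04), np.float64(-0.08), np.float64(2.83)] [np.float64(-0.1), np.float64(-0.1), np.float64(0.2)]
```

View pics/w1.png

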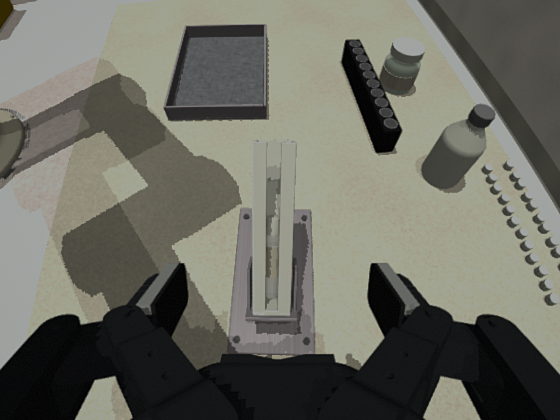

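```bash
python3 - <<'E'
from h import *
w=load("w1");s=load("side0");t=load("top0")
crop(w,225,125,320,350,"pics/c4.png",2.6)
S=lambda x,y:(215+(x+.5)/3.7-.5,235+(y+.5)/3.7-.5)
T=lambda x,y:(330+(x+.5)/7-.5,230+(y+.5)/7-.5)
P=[]
for a,b,c in [((81,71),(308,320),(254,142)),((160,62),(325,186),(296,142)),((128,437),(657,372),(252.5,314)),((212,425),(668,232),(291,314))]:
    X,e=tri([s,t,w],[S(*a),T(*b),c]);print(X.round(4),e);P.append(X)
P=np.array(P);Rt,u,n=hold(45)
print("mid",P.mean(0)-.019*n)
d=P[:2].mean(0)-P[2:].mean(0);print(np.linalg.norm(d),np.degrees(np.arctan2(d[0],d[1])),np.degrees(np.arcsin(d[2]/np.linalg.norm(d))))
E
```

```text
[ 0.5009 -0.2051  0.182 ] [array([1.2, 0.4]), array([-0.1,  1. ]), array([-0.3, -1.2])]
[ 0.5357 -0.2107  0.1823] [array([0.1, 0. ]), array([ 0.1, -0.4]), array([-1.1, -0.1])]
[ 0.4808 -0.3254  0.0656] [array([ 1.1, -0.3]), array([-0.2,  0.2]), array([-1.5,  0.6])]
[ 0.5193 -0.3304  0.0637] [array([ 0.8, -0.7]), array([-0.4,  0.2]), array([-1.1,  1.4])]
mid [ 0.51107184 -0.25462353  0.10995542]
0.16890738957789542 8.656877397609303 44.06493037094508
```

View pics/c4.png

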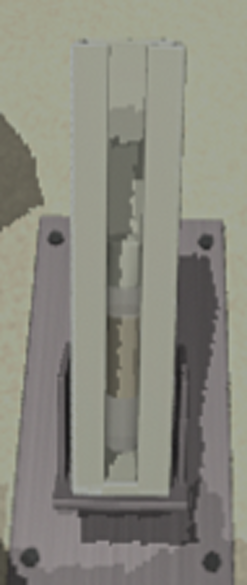

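```bash
python3 -m pendant '[[[-0.1,-0.1,3,-0.2,-0.2,0.4,0],[-0.1,-0.1,3,-0.1,-0.2,0.3,0],[0,-0.1,3,-0.1,-0.1,0.3,0],[0,-0.1,2,0,0,0,0],[0,0,1.5,0,0,0,0],[0,0,0,0,0,0,0]]]'; python3 - <<'E'
from h import *
show()
Rt,u,n=hold(45)
plan(mid+u*.025-n*.022,Rt,1)
E
```

```text
time_s: 2.4
eef_pos: [0.5103, -0.237, 0.1242]
orientation: [-179.7, -44.6, 81.2]
ft_force: [0.0, 0.2, 0.2]
gripper_width: 0.085
{'time_s': 2.4, 'q': [-54.7, 32.4, 82.9, 29.4, 99.0, -50.5], 'eef_pos': [0.5103, -0.237, 0.1242], 'orientation': [-179.7, -44.6, 81.2], 'ft_force': [0.0, 0.2, 0.2], 'gripper_width': 0.085}
dist 0.0199 ang 0.7 t 2.4
[np.float64(0.29), np.float64(0.27), np.float64(1.95)] [np.float64(0.2), np.float64(0.4), np.float64(-0.5)]
```

```bash
python3 -m pendant '[[[0.3,0.2,1,0.2,0.4,-0.5,0],[0,0,1,0,0,0,0],[0,0,0,0,0,0,0]]]'; python3 - <<'E'
from h import *
from workcell import manip
show()
Rt,u,n=hold(45)
plan(mid+u*.025-n*.022,Rt,1)
m=manip.camera_model("wrist");p,d=manip.camera("wrist")
cv2.imwrite("pics/w2.png",p[:,:,::-1])
E
```

```text
time_s: 2.7
eef_pos: [0.5154, -0.2229, 0.113]
orientation: [179.8, -44.9, 82.0]
ft_force: [0.3, 0.7, 0.0]
gripper_width: 0.0854
{'time_s': 2.7, 'q': [-53.7, 32.7, 84.1, 30.0, 97.4, -51.0], 'eef_pos': [0.5154, -0.2229, 0.113], 'orientation': [179.8, -44.9, 82.0], 'ft_force': [0.3, 0.7, 0.0], 'gripper_width': 0.0854}
dist 0.0012 ang 0.2 t 2.7
[np.float64(0.04), np.float64(-0.03), np.float64(0.11)] [np.float64(0.2), np.float64(0.1), np.float64(0.0)]
```

View pics/w2.png

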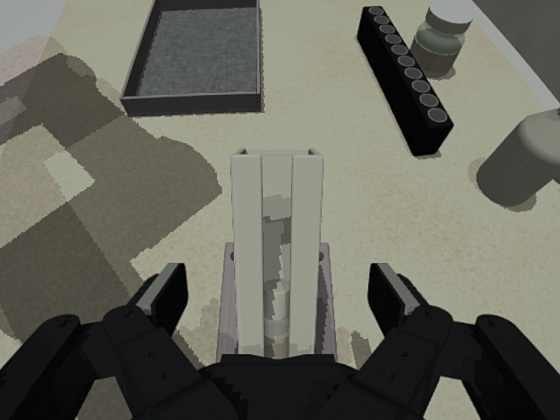

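```bash
python3 -m pendant '[[[0,0,0.1,0,0,0,0.3],[0,0,0,0,0,0,0.6],[0,0,0,0,0,0,1],[0,0,0,0,0,0,1],[0,0,0,0,0,0,1],[0,0,0,0,0,0,1],[0,0,0,0,0,0,1],[0,0,0,0,0,0,1]]]' 60; python3 - <<'E'
from h import *
show()
E
```

```text
time_s: 3.55
eef_pos: [0.5164, -0.2246, 0.114]
orientation: [179.5, -44.7, 82.1]
ft_force: [-0.3, 0.1, -0.3]
gripper_width: 0.0364
{'time_s': 3.6, 'q': [-53.7, 32.6, 83.9, 30.0, 97.4, -51.0], 'eef_pos': [0.5164, -0.2246, 0.114], 'orientation': [179.5, -44.7, 82.1], 'ft_force': [-0.3, 0.1, -0.3], 'gripper_width': 0.0364}
```

```bash
python3 -m pendant '[[[0,0,-0.5,0,0,0,1],[0,0,-1,0,0,0,1],[0,0,-1.5,0,0,0,1],[0,0,-2,0,0,0,1],[0,0,-2.5,0,0,0,1],[0,0,-2.5,0,0,0,1],[0,0,0,0,0,0,1]]]'; python3 - <<'E'
from h import *
from workcell import manip
show()
for c in ("wrist","side"):
    m=manip.camera_model(c);p,d=manip.camera(c)
    cv2.imwrite(f"pics/{c}3.png",p[:,:,::-1]); np.savez(f"pics/{c}3.npz",p=p,d=d,**{k:np.array(v) for k,v in m.items()})
a=cv2.imread("pics/wrist3.png");b=cv2.imread("pics/side3.png")
cv2.imwrite("pics/ws3.png",cv2.resize(np.hstack([a,b]),(800,300)))
E
```

```text
time_s: 4.25
eef_pos: [0.5044, -0.3008, 0.1904]
orientation: [179.5, -44.5, 82.0]
ft_force: [0.6, -0.4, -1.6]
gripper_width: 0.0364
{'time_s': 4.2, 'q': [-58.2, 33.6, 73.0, 28.6, 107.9, -49.6], 'eef_pos': [0.5044, -0.3008, 0.1904], 'orientation': [179.5, -44.5, 82.0], 'ft_force': [0.6, -0.4, -1.6], 'gripper_width': 0.0364}
```

View pics/ws3.png

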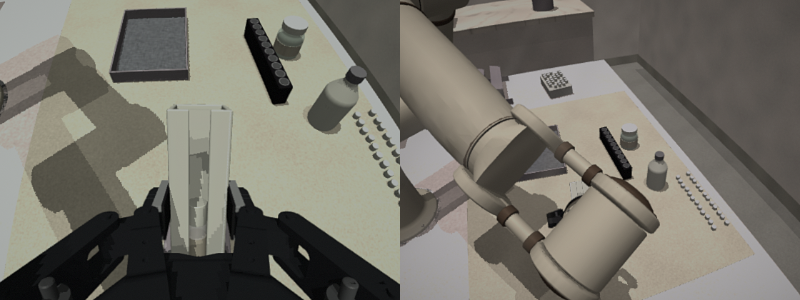

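```bash
cat >> h.py <<'E'
pseat=np.array([.5164,-.2246,.114]);Rseat=R([179.5,-44.7,82.1])
_,useat,nseat=hold(45)
mouthT=Rseat.T@(mid+.085*useat-pseat)
def tcp_for_mouth(mp,el,yw): 
    Rt,u,n=hold(el,yw); return mp-Rt@mouthT,Rt
E
python3 - <<'E'
from h import *
print(mouthT)
Rt,u,n=hold(15); plan(np.array([.50,-.23,.31]),Rt,6)
print(tcp_for_mouth(np.array([.452,.10,.05]),-20,-6)[0], tcp_for_mouth(np.array([.452,.10,.10]),0,-6)[0])
E
```

```text
[ 0.06063737 -0.00122918 -0.0193588 ]
dist 0.1399 ang 29.8 t 4.35
[np.float64(2.22), np.float64(-0.22), np.float64(-0.67)] [np.float64(0.0), np.float64(-5.0), np.float64(-0.0)]
[np.float64(2.16), np.float64(-0.22), np.float64(-0.86)] [np.float64(0.0), np.float64(-5.0), np.float64(-0.0)]
[np.float64(2.07), np.float64(-0.22), np.float64(-1.04)] [np.float64(0.0), np.float64(-5.0), np.float64(-0.0)]
[np.float64(1.98), np.float64(-0.22), np.float64(-1.22)] [np.float64(0.0), np.float64(-5.0), np.float64(-0.0)]
[np.float64(1.86), np.float64(-0.22), np.float64(-1.38)] [np.float64(0.0), np.float64(-5.0), np.float64(-0.0)]
[np.float64(1.74), np.float64(-0.22), np.float64(-1.54)] [np.float64(0.0), np.float64(-5.0), np.float64(-0.0)]
[0.44657427 0.03661835 0.05254788] [0.44688412 0.03956633 0.0806412 ]
```

```bash
python3 -m pendant '[[[2.2,-0.2,-0.9,0,-5,0,1],[2.2,-0.2,-0.9,0,-5,0,1],[2.1,-0.2,-1,0,-5,0,1],[2,-0.2,-1.2,0,-5,0,1],[1.9,-0.2,-1.4,0,-5,0,1],[1.7,-0.2,-1.5,0,-5,0,1]]]'; python3 - <<'E'
from h import *
show()
p,Rt=tcp_for_mouth(np.array([.452,.10,.20]),8,-6); plan(p,Rt,8)
E
```

```text
time_s: 4.95
eef_pos: [0.4972, -0.2236, 0.2997]
orientation: [-178.8, -14.9, 81.3]
ft_force: [0.8, 0.5, -1.7]
gripper_width: 0.0363
{'time_s': 5.0, 'q': [-44.1, 7.4, 84.2, 11.6, 97.9, -34.9], 'eef_pos': [0.4972, -0.2236, 0.2997], 'orientation': [-178.8, -14.9, 81.3], 'ft_force': [0.8, 0.5, -1.7], 'gripper_width': 0.0363}
dist 0.2995 ang 7.5 t 4.95
[np.float64(2.68), np.float64(-1.07), np.float64(2.38)] [np.float64(-0.1), np.float64(-0.9), np.float64(-0.3)]
[np.float64(2.72), np.float64(-1.06), np.float64(2.34)] [np.float64(-0.1), np.float64(-0.9), np.float64(-0.3)]
[np.float64(2.76), np.float64(-1.05), np.float64(2.3)] [np.float64(-0.1), np.float64(-0.9), np.float64(-0.3)]
[np.float64(2.8), np.float64(-1.04), np.float64(2.26)] [np.float64(-0.1), np.float64(-0.9), np.float64(-0.3)]
[np.float64(2.84), np.float64(-1.02), np.float64(2.21)] [np.float64(-0.1), np.float64(-0.9), np.float64(-0.3)]
[np.float64(2.88), np.float64(-1.01), np.float64(2.17)] [np.float64(-0.1), np.float64(-0.9), np.float64(-0.3)]
[np.float64(2.92), np.float64(-1.0), np.float64(2.12)] [np.float64(-0.1), np.float64(-0.9), np.float64(-0.3)]
[np.float64(2.96), np.float64(-0.98), np.float64(2.07)] [np.float64(-0.1), np.float64(-0.9), np.float64(-0.3)]
```

```bash
python3 -m pendant '[[[3.3,-1.1,1.5,-0.1,-0.9,-0.3,1],[3.3,-1.1,1.5,-0.1,-0.9,-0.3,1],[3.2,-1.1,1.5,-0.1,-0.9,-0.3,1],[3,-1,2,-0.1,-0.9,-0.3,1],[2.8,-1,2.5,-0.1,-0.9,-0.3,1],[2.5,-1,3,-0.1,-0.9,-0.3,1],[2.5,-1,3,-0.1,-0.9,-0.3,1],[2,-1,3,-0.1,-0.9,-0.3,1]]]'; python3 - <<'E'
from h import *
show()
p,Rt=tcp_for_mouth(np.array([.452,.10,.075]),0,-6); plan(p,Rt,5)
E
```

```text
time_s: 5.75
eef_pos: [0.4411, 0.0576, 0.1645]
orientation: [179.7, -7.5, 84.4]
ft_force: [-0.0, -0.1, -1.3]
gripper_width: 0.0368
{'time_s': 5.8, 'q': [-14.0, -10.2, 115.9, 7.7, 75.3, -10.4], 'eef_pos': [0.4411, 0.0576, 0.1645], 'orientation': [179.7, -7.5, 84.4], 'ft_force': [-0.0, -0.1, -1.3], 'gripper_width': 0.0368}
dist 0.1105 ang 7.5 t 5.75
[np.float64(-0.63), np.float64(0.14), np.float64(2.11)] [np.float64(0.0), np.float64(-1.5), np.float64(0.1)]
[np.float64(-0.57), np.float64(0.14), np.float64(2.13)] [np.float64(0.0), np.float64(-1.5), np.float64(0.1)]
[np.float64(-0.52), np.float64(0.15), np.float64(2.14)] [np.float64(0.0), np.float64(-1.5), np.float64(0.1)]
[np.float64(-0.46), np.float64(0.15), np.float64(2.16)] [np.float64(0.0), np.float64(-1.5), np.float64(0.1)]
[np.float64(-0.4), np.float64(0.15), np.float64(2.17)] [np.float64(0.0), np.float64(-1.5), np.float64(0.1)]
```

```bash
python3 -m pendant '[[[-0.6,0.1,2.1,0,-1.5,0,1],[-0.6,0.1,2.1,0,-1.5,0,1],[-0.5,0.1,2.1,0,-1.5,0,1],[-0.5,0.1,1.8,0,-1.5,0,1],[-0.4,0.1,1,0,-1.5,0,1],[0,0,0,0,0,0,1]]]'; python3 - <<'E'
from h import *
from workcell import manip
show()
for c in ("wrist","top"):
    m=manip.camera_model(c);p,d=manip.camera(c)
    cv2.imwrite(f"pics/{c}4.png",p[:,:,::-1]); np.savez(f"pics/{c}4.npz",p=p,d=d,**{k:np.array(v) for k,v in m.items()})
a=cv2.imread("pics/wrist4.png");b=cv2.imread("pics/top4.png")
cv2.imwrite("pics/ws4.png",cv2.resize(np.hstack([a,b]),(800,300)))
p,Rt=tcp_for_mouth(np.array([.452,.10,.055]),-13,-6); plan(p,Rt,5)
E
```

```text
time_s: 6.35
eef_pos: [0.4283, 0.0495, 0.0564]
orientation: [-178.8, -0.0, 85.1]
ft_force: [-1.2, -0.4, -1.3]
gripper_width: 0.0367
{'time_s': 6.4, 'q': [-9.5, -1.0, 120.6, -0.1, 61.6, -4.6], 'eef_pos': [0.4283, 0.0495, 0.0564], 'orientation': [-178.8, -0.0, 85.1], 'ft_force': [-1.2, -0.4, -1.3], 'gripper_width': 0.0367}
dist 0.0223 ang 13.1 t 6.45
[np.float64(-0.22), np.float64(0.36), np.float64(0.16)] [np.float64(-0.2), np.float64(-2.6), np.float64(0.2)]
[np.float64(-0.21), np.float64(0.36), np.float64(0.17)] [np.float64(-0.2), np.float64(-2.6), np.float64(0.2)]
[np.float64(-0.2), np.float64(0.36), np.float64(0.18)] [np.float64(-0.2), np.float64(-2.6), np.float64(0.2)]
[np.float64(-0.19), np.float64(0.36), np.float64(0.19)] [np.float64(-0.2), np.float64(-2.6), np.float64(0.2)]
[np.float64(-0.18), np.float64(0.36), np.float64(0.2)] [np.float64(-0.2), np.float64(-2.6), np.float64(0.2)]
```

View pics/ws4.png

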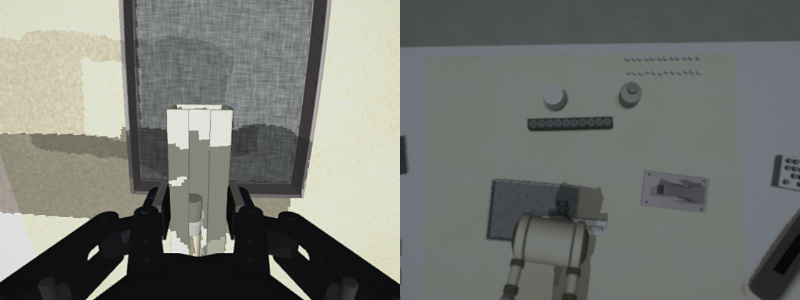

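```bash
python3 -m pendant '[[[-0.2,0.4,0.1,-0.2,-2.6,0.2,1],[-0.2,0.4,0.1,-0.2,-2.6,0.2,1],[-0.2,0.4,0.1,-0.2,-2.6,0.2,1],[-0.1,0.3,0.1,-0.2,-2.6,0.2,1],[-0.1,0.3,0.1,-0.2,-2.6,0.2,1],[0,0,0,0,0,0,1]]]'; python3 - <<'E'
from h import *
show()
p,Rt=tcp_for_mouth(np.array([.452,.10,.05]),-22,-6); plan(p,Rt,6)
E
```

```text
time_s: 7.05
eef_pos: [0.4539, 0.0378, 0.0611]
orientation: [179.0, 13.2, 83.7]
ft_force: [-0.6, 0.6, -1.9]
gripper_width: 0.0364
{'time_s': 7.0, 'q': [-0.8, 4.3, 115.7, -15.2, 61.1, 12.8], 'eef_pos': [0.4539, 0.0378, 0.0611], 'orientation': [179.0, 13.2, 83.7], 'ft_force': [-0.6, 0.6, -1.9], 'gripper_width': 0.0364}
dist 0.0098 ang 8.8 t 7.05
[np.float64(-0.01), np.float64(-0.12), np.float64(0.11)] [np.float64(0.2), np.float64(-1.5), np.float64(-0.1)]
[np.float64(-0.0), np.float64(-0.12), np.float64(0.11)] [np.float64(0.2), np.float64(-1.5), np.float64(-0.1)]
[np.float64(-0.0), np.float64(-0.12), np.float64(0.11)] [np.float64(0.2), np.float64(-1.5), np.float64(-0.1)]
[np.float64(0.0), np.float64(-0.12), np.float64(0.11)] [np.float64(0.2), np.float64(-1.5), np.float64(-0.1)]
[np.float64(0.01), np.float64(-0.12), np.float64(0.11)] [np.float64(0.2), np.float64(-1.5), np.float64(-0.1)]
[np.float64(0.01), np.float64(-0.12), np.float64(0.11)] [np.float64(0.2), np.float64(-1.5), np.float64(-0.1)]
```

```bash
python3 -m pendant '[[[0,-0.1,0.1,0.2,-1.5,0,1],[0,-0.1,0.1,0.2,-1.5,0,1],[0,-0.1,0.1,0.1,-1.5,0,1],[0,-0.1,0.1,0.1,-1.5,0,1],[0,0,0.1,0,-1.2,0,1],[0,0,0,0,0,0,1],[0,0,0,0,0,0,1],[0,0,0,0,0,0,1]]]'; python3 - <<'E'
from h import *
from workcell import manip
show()
for c in ("wrist",):
    m=manip.camera_model(c);p,d=manip.camera(c)
    cv2.imwrite(f"pics/{c}5.png",p[:,:,::-1])
E
```

```text
time_s: 7.85
eef_pos: [0.4534, 0.0364, 0.0612]
orientation: [179.1, 20.2, 83.3]
ft_force: [0.1, 0.3, -1.8]
gripper_width: 0.0364
{'time_s': 7.8, 'q': [3.7, 7.6, 113.6, -22.5, 63.5, 21.2], 'eef_pos': [0.4534, 0.0364, 0.0612], 'orientation': [179.1, 20.2, 83.3], 'ft_force': [0.1, 0.3, -1.8], 'gripper_width': 0.0364}
```

View pics/wrist5.png

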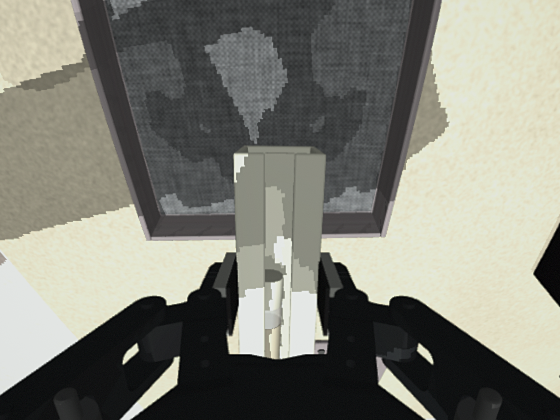

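```bash
python3 -m pendant '[[[0,0,0.3,0.2,-1.2,0.1,1],[0,0,0.3,0.2,-1.2,0.1,1],[0,0,0.3,0.1,-1.2,0,1],[0,0,0,0,0,0,1],[0,0,0,0,0,0,1],[0,0,0,0,0,0,1],[0,0,0,0,0,0,1]]]'; python3 - <<'E'
from h import *
from workcell import manip
show()
for c in ("wrist",):
    m=manip.camera_model(c);p,d=manip.camera(c)
    cv2.imwrite(f"pics/{c}6.png",p[:,:,::-1])
E
```

```text
time_s: 8.6
eef_pos: [0.453, 0.0328, 0.0517]
orientation: [179.6, 24.1, 83.0]
ft_force: [-0.9, -0.4, -1.5]
gripper_width: 0.0364
{'time_s': 8.6, 'q': [5.7, 10.9, 112.3, -26.4, 64.4, 25.7], 'eef_pos': [0.453, 0.0328, 0.0517], 'orientation': [179.6, 24.1, 83.0], 'ft_force': [-0.9, -0.4, -1.5], 'gripper_width': 0.0364}
```

View pics/wrist6.png

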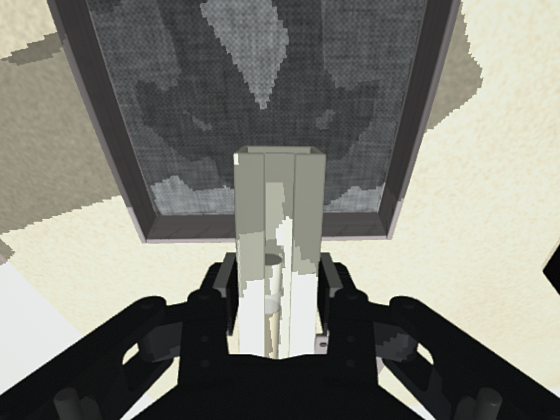

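```bash
python3 -m pendant '[[[0,0,0,0.1,-1.3,0.1,1],[0,0,0,0.1,-1.3,0.1,1],[0,0,0,0,-1.3,0,1],[0,0,0,0,0,0,1],[0,0,0,0,0,0,1],[0,0,0,0,0,0,1],[0,0,0,0,0,0,1]]]'; python3 - <<'E'
from h import *
from workcell import manip
show()
for c in ("wrist",):
    m=manip.camera_model(c);p,d=manip.camera(c)
    cv2.imwrite(f"pics/{c}7.png",p[:,:,::-1])
E
```

```text
time_s: 9.35
eef_pos: [0.4534, 0.033, 0.052]
orientation: [179.6, 28.4, 82.8]
ft_force: [0.3, 0.1, -1.4]
gripper_width: 0.0359
{'time_s': 9.4, 'q': [8.2, 13.5, 110.6, -30.1, 66.7, 30.1], 'eef_pos': [0.4534, 0.033, 0.052], 'orientation': [179.6, 28.4, 82.8], 'ft_force': [0.3, 0.1, -1.4], 'gripper_width': 0.0359}
```

View pics/wrist7.png

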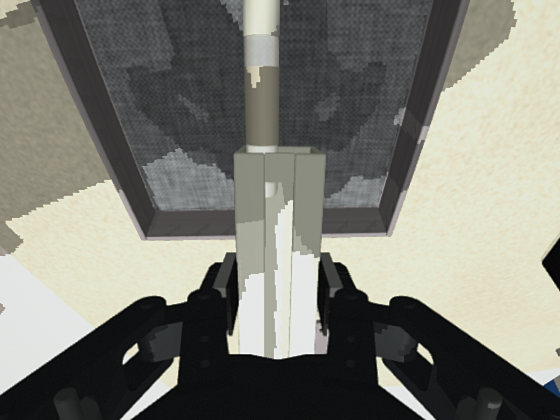

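```bash
python3 -m pendant '[[[-0.5,0,0,0,0,0,1],[-0.7,0,0,0,0,0,1],[-0.8,0,0,0,0,0,1],[-0.8,0,0,0,0,0,1],[0,0,0,0,0,0,1],[0,0,0,0,0,0,1]]]'; python3 - <<'E'
from h import *
from workcell import manip
show()
for c in ("wrist",):
    m=manip.camera_model(c);p,d=manip.camera(c)
    cv2.imwrite(f"pics/{c}8.png",p[:,:,::-1])
E
```

```text
time_s: 10.0
eef_pos: [0.4502, 0.0054, 0.0673]
orientation: [179.5, 28.4, 82.6]
ft_force: [-1.1, 0.7, -2.0]
gripper_width: 0.0364
{'time_s': 10.0, 'q': [5.0, 10.2, 112.4, -30.5, 66.7, 26.9], 'eef_pos': [0.4502, 0.0054, 0.0673], 'orientation': [179.5, 28.4, 82.6], 'ft_force': [-1.1, 0.7, -2.0], 'gripper_width': 0.0364}
```

View pics/wrist8.png

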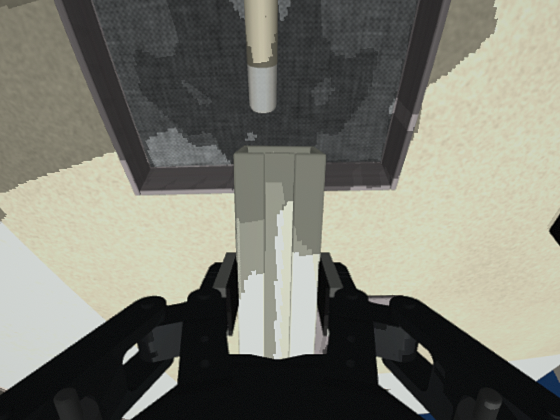

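```bash
python3 - <<'E'
from h import *
Rt,u,n=hold(0,-7); plan(np.array([.455,-.03,.25]),Rt,6)
E
```

```text
dist 0.1861 ang 28.4 t 10.05
[np.float64(-1.95), np.float64(0.17), np.float64(-2.4)] [np.float64(0.1), np.float64(4.7), np.float64(-0.0)]
[np.float64(-1.75), np.float64(0.17), np.float64(-2.56)] [np.float64(0.1), np.float64(4.7), np.float64(-0.0)]
[np.float64(-1.53), np.float64(0.17), np.float64(-2.69)] [np.float64(0.1), np.float64(4.7), np.float64(-0.0)]
[np.float64(-1.3), np.float64(0.16), np.float64(-2.81)] [np.float64(0.1), np.float64(4.7), np.float64(-0.0)]
[np.float64(-1.07), np.float64(0.16), np.float64(-2.91)] [np.float64(0.1), np.float64(4.7), np.float64(-0.0)]
[np.float64(-0.83), np.float64(0.15), np.float64(-2.99)] [np.float64(0.1), np.float64(4.7), np.float64(-0.0)]
```

```bash
python3 -m pendant '[[[-1.9,0.2,-2.4,0.1,4.7,0,1],[-1.7,0.2,-2.6,0.1,4.7,0,1],[-1.5,0.2,-2.7,0.1,4.7,0,1],[-1.3,0.2,-2.8,0.1,4.7,0,1],[-1.1,0.2,-2.9,0.1,4.7,0,1],[-0.8,0.2,-3,0.1,4.7,0,1]]]'; python3 - <<'E'
from h import *
show()
Rt,u,n=hold(15); plan(np.array([.498,-.23,.30]),Rt,7)
E
```

```text
time_s: 10.65
eef_pos: [0.4535, -0.0266, 0.2484]
orientation: [-178.9, -0.8, 83.4]
ft_force: [-0.5, 0.3, -1.7]
gripper_width: 0.0367
{'time_s': 10.6, 'q': [-19.1, -10.1, 105.9, 0.6, 85.4, -12.5], 'eef_pos': [0.4535, -0.0266, 0.2484], 'orientation': [-178.9, -0.8, 83.4], 'ft_force': [-0.5, 0.3, -1.7], 'gripper_width': 0.0367}
dist 0.2145 ang 14.3 t 10.65
[np.float64(-2.8), np.float64(0.95), np.float64(-0.79)] [np.float64(-0.2), np.float64(2.0), np.float64(0.2)]
[np.float64(-2.77), np.float64(0.96), np.float64(-0.89)] [np.float64(-0.2), np.float64(2.0), np.float64(0.2)]
[np.float64(-2.73), np.float64(0.98), np.float64(-0.98)] [np.float64(-0.2), np.float64(2.0), np.float64(0.2)]
[np.float64(-2.69), np.float64(0.99), np.float64(-1.08)] [np.float64(-0.2), np.float64(2.0), np.float64(0.2)]
[np.float64(-2.65), np.float64(1.0), np.float64(-1.17)] [np.float64(-0.2), np.float64(2.0), np.float64(0.2)]
[np.float64(-2.6), np.float64(1.01), np.float64(-1.26)] [np.float64(-0.2), np.float64(2.0), np.float64(0.2)]
[np.float64(-2.55), np.float64(1.03), np.float64(-1.35)] [np.float64(-0.2), np.float64(2.0), np.float64(0.2)]
```

```bash
python3 -m pendant '[[[-2.8,0.9,-1,-0.2,2,0.2,1],[-2.8,1,-1,-0.2,2,0.2,1],[-2.7,1,-1,-0.2,2,0.2,1],[-2.7,1,-1.1,-0.2,2,0.2,1],[-2.6,1,-1.2,-0.2,2,0.2,1],[-2.6,1,-1.3,-0.2,2,0.2,1],[-2.5,1,-1.3,-0.2,2,0.2,1]]]'; python3 - <<'E'
from h import *
show()
plan(pseat+nseat*.12,Rseat,7)
E
```

```text
time_s: 11.35
eef_pos: [0.4996, -0.2363, 0.3119]
orientation: [179.3, -15.2, 82.2]
ft_force: [0.7, 0.2, -1.8]
gripper_width: 0.0364
{'time_s': 11.4, 'q': [-45.5, 7.4, 83.0, 12.6, 98.3, -36.7], 'eef_pos': [0.4996, -0.2363, 0.3119], 'orientation': [179.3, -15.2, 82.2], 'ft_force': [0.7, 0.2, -1.8], 'gripper_width': 0.0364}
dist 0.1343 ang 29.5 t 11.35
[np.float64(-1.4), np.float64(0.19), np.float64(1.3)] [np.float64(0.0), np.float64(4.2), np.float64(0.1)]
[np.float64(-1.49), np.float64(0.19), np.float64(1.19)] [np.float64(0.0), np.float64(4.2), np.float64(0.1)]
[np.float64(-1.58), np.float64(0.2), np.float64(1.08)] [np.float64(0.0), np.float64(4.2), np.float64(0.1)]
[np.float64(-1.65), np.float64(0.2), np.float64(0.96)] [np.float64(0.0), np.float64(4.2), np.float64(0.1)]
[np.float64(-1.72), np.float64(0.2), np.float64(0.83)] [np.float64(0.0), np.float64(4.2), np.float64(0.1)]
[np.float64(-1.77), np.float64(0.2), np.float64(0.7)] [np.float64(0.0), np.float64(4.2), np.float64(0.1)]
[np.float64(-1.82), np.float64(0.2), np.float64(0.57)] [np.float64(0.0), np.float64(4.2), np.float64(0.1)]
```

```bash
python3 -m pendant '[[[-1.4,0.2,1.2,0,4.2,0.1,1],[-1.5,0.2,1.1,0,4.2,0.1,1],[-1.6,0.2,1.1,0,4.2,0.1,1],[-1.6,0.2,1,0,4.2,0.1,1],[-1.7,0.2,0.8,0,4.2,0.1,1],[-1.8,0.2,0.7,0,4.2,0.1,1],[-1.8,0.2,0.6,0,4.2,0.1,1],[0,0,0,0,0,0,1]]]'; python3 - <<'E'
from h import *
from workcell import manip
show()
plan(pseat+nseat*.06,Rseat,3)
for c in ("wrist","top"):
    m=manip.camera_model(c);p,d=manip.camera(c)
    cv2.imwrite(f"pics/{c}9.png",p[:,:,::-1]); np.savez(f"pics/{c}9.npz",p=p,d=d,**{k:np.array(v) for k,v in m.items()})
a=cv2.imread("pics/wrist9.png");b=cv2.imread("pics/top9.png")
cv2.imwrite("pics/ws9.png",cv2.resize(np.hstack([a,b]),(800,300)))
E
```

```text
time_s: 12.15
eef_pos: [0.5044, -0.3166, 0.1937]
orientation: [179.7, -45.6, 81.4]
ft_force: [-0.3, 0.5, -2.1]
gripper_width: 0.0367
{'time_s': 12.2, 'q': [-59.2, 35.6, 70.2, 29.1, 109.7, -49.4], 'eef_pos': [0.5044, -0.3166, 0.1937], 'orientation': [179.7, -45.6, 81.4], 'ft_force': [-0.3, 0.5, -2.1], 'gripper_width': 0.0367}
dist 0.0627 ang 1.0 t 12.15
[np.float64(0.29), np.float64(-0.06), np.float64(2.07)] [np.float64(0.1), np.float64(-0.3), np.float64(-0.2)]
[np.float64(0.3), np.float64(-0.06), np.float64(2.07)] [np.float64(0.1), np.float64(-0.3), np.float64(-0.2)]
[np.float64(0.31), np.float64(-0.05), np.float64(2.07)] [np.float64(0.1), np.float64(-0.3), np.float64(-0.2)]
```

View pics/ws9.png

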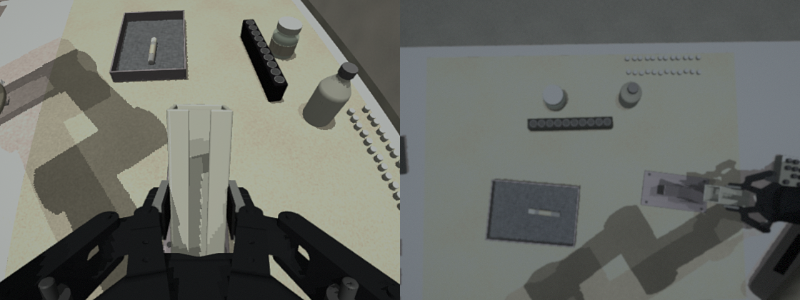

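```bash
python3 -m pendant '[[[0.5,0,2,0.1,-0.3,-0.2,1],[0.4,-0.1,1.5,0.1,-0.3,-0.2,1],[0,-0.1,1,0.1,-0.3,-0.2,1],[0,0,0,0,0,0,1]]]'; python3 - <<'E'
from h import *
show()
plan(pseat+nseat*.03+.001*useat,Rseat,1)
E
```

```text
time_s: 12.65
eef_pos: [0.5133, -0.2768, 0.1808]
orientation: [178.1, -43.4, 83.7]
ft_force: [0.3, 0.0, -1.3]
gripper_width: 0.0366
{'time_s': 12.6, 'q': [-56.3, 31.6, 76.5, 28.9, 104.7, -50.1], 'eef_pos': [0.5133, -0.2768, 0.1808], 'orientation': [178.1, -43.4, 83.7], 'ft_force': [0.3, 0.0, -1.3], 'gripper_width': 0.0366}
dist 0.055 ang 1.8 t 12.65
[np.float64(-0.78), np.float64(-0.51), np.float64(5.42)] [np.float64(0.4), np.float64(1.3), np.float64(1.1)]
```

```bash
python3 -m pendant '[[[-0.3,-0.2,1,0.3,1,0.9,1],[0,0,0,0,0,0,1],[0,0,0,0,0,0,1]]]'; python3 - <<'E'
from h import *
show()
plan(pseat+nseat*.03+.001*useat,Rseat,1)
E
python3 -m pendant '[[[0,0,0,0,0,0,1]]]'; python3 - <<'E'
from h import *
plan(pseat+nseat*.03+.001*useat,Rseat,1)
E
```

```text
time_s: 12.95
eef_pos: [0.513, -0.2724, 0.1736]
orientation: [179.0, -44.2, 82.6]
ft_force: [-0.7, 0.4, -1.3]
gripper_width: 0.0368
{'time_s': 13.0, 'q': [-56.3, 32.2, 76.9, 29.2, 104.5, -49.7], 'eef_pos': [0.513, -0.2724, 0.1736], 'orientation': [179.0, -44.2, 82.6], 'ft_force': [-0.7, 0.4, -1.3], 'gripper_width': 0.0368}
dist 0.0467 ang 0.6 t 12.95
[np.float64(-0.67), np.float64(-0.39), np.float64(4.6)] [np.float64(0.2), np.float64(0.5), np.float64(0.4)]
time_s: 13.05
eef_pos: [0.513, -0.2728, 0.1735]
orientation: [179.0, -44.2, 82.6]
ft_force: [-0.5, -0.9, -1.5]
gripper_width: 0.0363
dist 0.0468 ang 0.6 t 13.05
[np.float64(-0.63), np.float64(-0.39), np.float64(4.62)] [np.float64(0.2), np.float64(0.5), np.float64(0.3)]
```

```bash
python3 -m pendant '[[[-0.4,-0.3,1,0.2,0.5,0.3,1],[-0.2,-0.1,0.5,0,0,0,1],[0,0,0,0,0,0,1],[0,0,0,0,0,0,1]]]'; python3 - <<'E'
from h import *
show()
plan(pseat+nseat*.03+.001*useat,Rseat,1)
E
```

```text
time_s: 13.45
eef_pos: [0.5095, -0.2662, 0.1567]
orientation: [179.6, -44.8, 82.0]
ft_force: [0.1, -0.1, -1.8]
gripper_width: 0.0366
{'time_s': 13.4, 'q': [-56.3, 32.8, 78.3, 29.1, 103.3, -50.3], 'eef_pos': [0.5095, -0.2662, 0.1567], 'orientation': [179.6, -44.8, 82.0], 'ft_force': [0.1, -0.1, -1.8], 'gripper_width': 0.0366}
dist 0.0301 ang 0.1 t 13.45
[np.float64(0.07), np.float64(0.08), np.float64(3.0)] [np.float64(-0.0), np.float64(-0.1), np.float64(-0.1)]
```

```bash
python3 -m pendant '[[[0.1,0.1,1,0,0,0,1],[0,0,1,0,0,0,1],[0,0,1,0,0,0,1],[0,0,0,0,0,0,1]]]'; python3 - <<'E'
from h import *
from workcell import manip
show()
plan(pseat+nseat*.00+.001*useat,Rseat,1)
for c in ("wrist","top"):
    m=manip.camera_model(c);p,d=manip.camera(c)
    cv2.imwrite(f"pics/{c}10.png",p[:,:,::-1]); np.savez(f"pics/{c}10.npz",p=p,d=d,**{k:np.array(v) for k,v in m.items()})
t=load("top10"); crop(t,330,215,440,305,"pics/c10.png",6)
E
```

```text
time_s: 13.85
eef_pos: [0.5141, -0.2425, 0.1343]
orientation: [179.6, -44.8, 82.0]
ft_force: [-1.0, 0.3, -0.8]
gripper_width: 0.0368
{'time_s': 13.8, 'q': [-54.8, 32.5, 81.5, 29.6, 100.1, -50.5], 'eef_pos': [0.5141, -0.2425, 0.1343], 'orientation': [179.6, -44.8, 82.0], 'ft_force': [-1.0, 0.3, -0.8], 'gripper_width': 0.0368}
dist 0.0271 ang 0.1 t 13.85
[np.float64(-0.04), np.float64(-0.04), np.float64(2.71)] [np.float64(-0.0), np.float64(-0.1), np.float64(-0.1)]
```

View pics/c10.png

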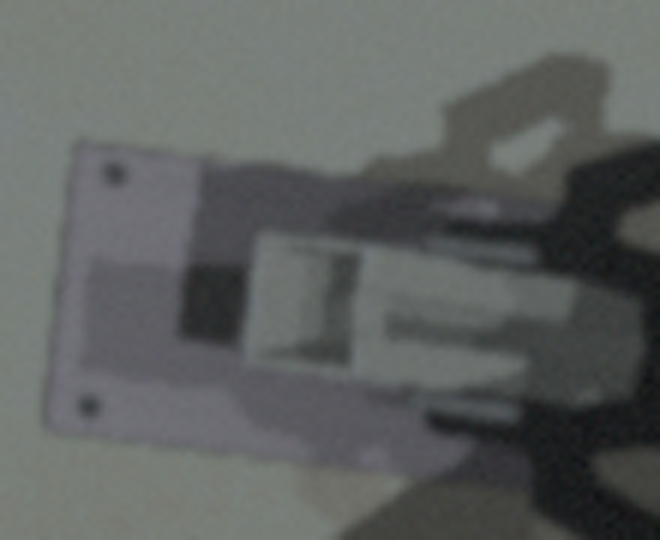

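```bash
python3 -m pendant '[[[0,0,0.8,0,0,0,1],[0,0,0.8,0,0,0,1],[0,0,0.5,0,0,0,1],[0,0,0,0,0,0,1]]]'; python3 - <<'E'
from h import *
show()
plan(pseat+nseat*.00+.001*useat,Rseat,1)
E
```

```text
time_s: 14.35
eef_pos: [0.5171, -0.2288, 0.1196]
orientation: [179.4, -44.6, 82.1]
ft_force: [-0.5, -0.4, -0.9]
gripper_width: 0.0362
{'time_s': 14.4, 'q': [-53.9, 32.5, 83.4, 30.0, 97.9, -50.8], 'eef_pos': [0.5171, -0.2288, 0.1196], 'orientation': [179.4, -44.6, 82.1], 'ft_force': [-0.5, -0.4, -0.9], 'gripper_width': 0.0362}
dist 0.007 ang 0.1 t 14.35
[np.float64(-0.01), np.float64(-0.14), np.float64(0.68)] [np.float64(0.1), np.float64(0.1), np.float64(0.0)]
```

```bash
python3 -m pendant '[[[0,-0.1,0.3,0,0,0,1],[0,0,0.3,0,0,0,1],[0,0,0,0,0,0,1]]]'; python3 - <<'E'
from h import *
show()
plan(pseat,Rseat,1)
E
```

```text
time_s: 14.65
eef_pos: [0.5168, -0.2242, 0.1151]
orientation: [179.4, -44.6, 82.1]
ft_force: [-0.5, 0.1, -2.2]
gripper_width: 0.0362
{'time_s': 14.6, 'q': [-53.7, 32.4, 84.1, 30.1, 97.3, -50.9], 'eef_pos': [0.5168, -0.2242, 0.1151], 'orientation': [179.4, -44.6, 82.1], 'ft_force': [-0.5, 0.1, -2.2], 'gripper_width': 0.0362}
dist 0.0012 ang 0.2 t 14.65
[np.float64(-0.11), np.float64(-0.03), np.float64(0.05)] [np.float64(0.1), np.float64(0.1), np.float64(0.0)]
```

```bash
python3 -m pendant '[[[-0.1,0,0.1,0,0,0,1],[0,0,0,0,0,0,1]]]'; python3 -m pendant '[[[-0.1,0,0.1,0,0,0,1],[0,0,0,0,0,0,1]]]';
```

```text
time_s: 14.85
eef_pos: [0.517, -0.2247, 0.1143]
orientation: [179.3, -44.6, 82.2]
ft_force: [-0.7, -0.1, -1.7]
gripper_width: 0.0366
time_s: 15.05
eef_pos: [0.5173, -0.225, 0.1141]
orientation: [179.2, -44.6, 82.2]
ft_force: [0.6, 0.1, -1.2]
gripper_width: 0.0365
```

```bash
python3 -m pendant '[[[-0.2,-0.1,0,0,0,0,1],[0,0,0,0,0,0,1]]]'; python3 -m pendant '[[[0,0,0.2,0,0,0,1],[0,0,0,0,0,0,1]]]';
```

```text
time_s: 15.25
eef_pos: [0.5169, -0.2249, 0.1142]
orientation: [179.0, -44.9, 82.4]
ft_force: [0.1, -0.6, -2.0]
gripper_width: 0.0362
time_s: 15.45
eef_pos: [0.5169, -0.225, 0.1141]
orientation: [179.0, -44.7, 82.5]
ft_force: [0.2, 2.0, 0.4]
gripper_width: 0.0361
```

```bash
python3 -m pendant '[[[0,0,0,0,0,0,0.5],[0,0,0,0,0,0,0.4],[0,0,0,0,0,0,0.2],[0,0,0,0,0,0,0],[0,0,0,0,0,0,0],[0,0,0,0,0,0,0]]]'; python3 - <<'E'
from h import *
from workcell import manip
show()
p,d=manip.camera("wrist");cv2.imwrite("pics/w11.png",p[:,:,::-1])
E
```

```text
time_s: 16.05
eef_pos: [0.5166, -0.2253, 0.1125]
orientation: [179.1, -44.6, 82.4]
ft_force: [0.0, -0.2, 0.2]
gripper_width: 0.085
{'time_s': 16.0, 'q': [-53.8, 32.6, 84.1, 30.1, 97.1, -51.3], 'eef_pos': [0.5166, -0.2253, 0.1125], 'orientation': [179.1, -44.6, 82.4], 'ft_force': [0.0, -0.2, 0.2], 'gripper_width': 0.085}
```

View pics/w11.png

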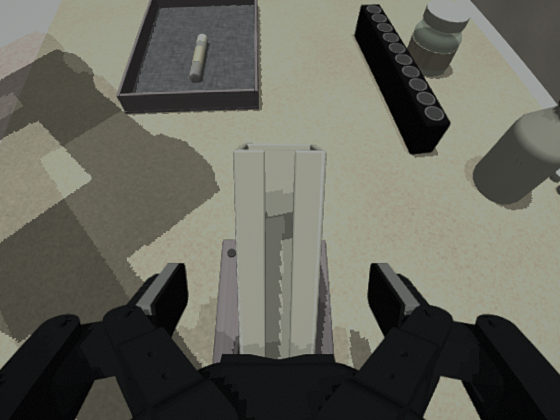

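```bash
python3 -m pendant '[[[0,0,-1,0,0,0,0],[0,0,-2,0,0,0,0],[0,0,-3,0,0,0,0],[0,0,-4,0,0,0,0],[0,0,-4,0,0,0,0],[-3,-2,-2,0,0,0,0],[-4,-3,-2,0,0,0,0],[-4,-4,-1,0,0,0,0]]]';python3 -m pendant '[[[-3,-5,-1,0,0,0,0],[-2,-5,-1,0,0,0,0],[-2,-5,-1,0,0,0,0],[-2,-5,-1,0,0,0,0],[0,0,0,0,0,0,0],[0,0,0,0,0,0,0]]]'; python3 - <<'E'
from h import *
from workcell import manip
show()
for c in ("side","top"):
    m=manip.camera_model(c);p,d=manip.camera(c)
    cv2.imwrite(f"pics/{c}12.png",p[:,:,::-1]); np.savez(f"pics/{c}12.npz",p=p,d=d,**{k:np.array(v) for k,v in m.items()})
a=cv2.imread("pics/side12.png");b=cv2.imread("pics/top12.png")
cv2.imwrite("pics/ws12.png",cv2.resize(np.hstack([a,b]),(800,300)))
s=load("side12");t=load("top12")
crop(s,215,235,305,395,"pics/c13.png",3.7); crop(t,330,230,440,305,"pics/c14.png",7)
for x in (("side",(215,235,305,395)),("top",(330,230,440,305)),("top",(110,50,340,200))):
    A=load(x[0]+"0")["p"];B=load(x[0]+"12")["p"];a,b,c,e=x[1]
    print(x,np.abs(A[b:e,a:c].astype(int)-B[b:e,a:c]).mean())
E
```

```text
time_s: 16.9
eef_pos: [0.4045, -0.4225, 0.1823]
orientation: [178.6, -44.1, 83.2]
ft_force: [0.2, -0.3, 0.3]
gripper_width: 0.0852
time_s: 17.5
eef_pos: [0.2098, -0.4845, 0.1492]
orientation: [178.7, -44.0, 82.5]
ft_force: [1.1, 0.4, -0.7]
gripper_width: 0.0853
{'time_s': 17.5, 'q': [-85.8, 39.3, 69.3, 10.3, 114.3, -77.2], 'eef_pos': [0.2098, -0.4845, 0.1492], 'orientation': [178.7, -44.0, 82.5], 'ft_force': [1.1, 0.4, -0.7], 'gripper_width': 0.0853}
('side', (215, 235, 305, 395)) 3.2464814814814815
('top', (330, 230, 440, 305)) 2.5387474747474745
('top', (110, 50, 340, 200)) 1.3320386473429953
```

View pics/ws12.png

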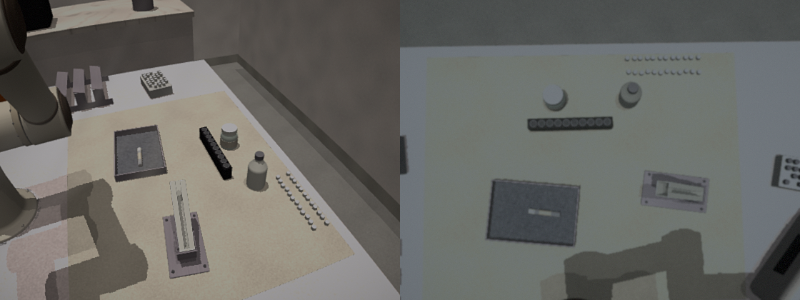

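View pics/c13.png

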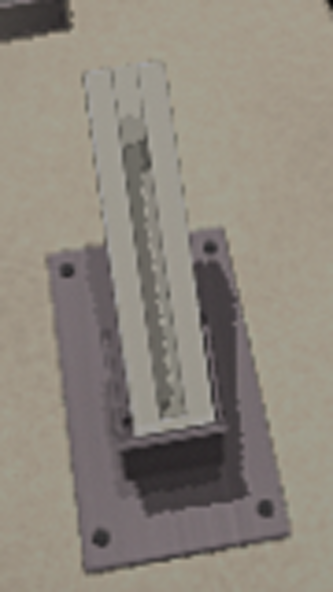

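View pics/c14.png

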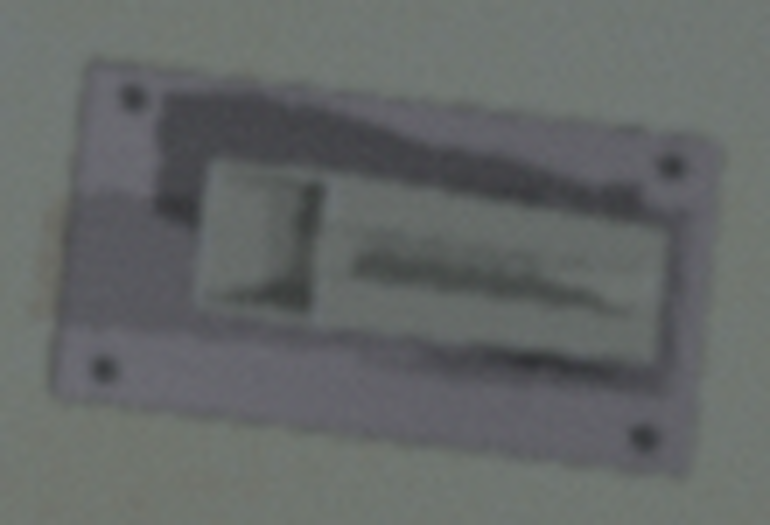

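```bash
python3 - <<'E'
from h import *
s=load("side12");t=load("top12")
S=lambda x,y:(215+(x+.5)/3.7-.5,235+(y+.5)/3.7-.5)
T=lambda x,y:(330+(x+.5)/7-.5,230+(y+.5)/7-.5)
P=[]
for a,b in [((84,71),(310,312)),((163,61),(327,180)),((133,437),(659,362)),((216,425),(668,224))]:
    X,e=tri([s,t],[S(*a),T(*b)]);P.append(X);print(X.round(4),e)
print("mid",(np.mean(P,0)-.019*nseat).round(4),mid)
E
```

```text
[ 0.5024 -0.2053  0.1831] [array([ 1.2, -0.2]), array([-0.2,  1.2])]
[ 0.5367 -0.2111  0.1829] [array([-0.1,  0. ]), array([ 0. , -0.1])]
[ 0.4825 -0.3264  0.0655] [array([ 0.8, -0.1]), array([-0.1,  0.7])]
[ 0.5207 -0.3314  0.0627] [array([ 0.7, -0.1]), array([-0.1,  0.6])]
mid [ 0.5125 -0.2552  0.1101] [ 0.5106 -0.2547  0.1103]
```

The holder is home: its height and its position along the slope match the start to within about 0.5 mm. It sits 1.5–2 mm to one side, within the 3 mm of play.

```bash
python3 - <<'E'
from workcell import manip
print(manip.close_job())
E
```

```text
the job is handed in; nothing more can be done
None
```

The tube is lying in the tray and the empty holder is back in its sloping stand. I handed the job in at about 17.6 s of the 58 s allowed.

- **What I did:** I gripped the holder by its plain sides, lifted it square to the slope and carried it level over the tray. I then tipped it slowly with the mouth about 5 cm above the bench. The tube had barely moved at 20–24 degrees below level, though the task gave about 20 degrees, and it came out at 28 degrees. I drew the holder back, reseated it until both the foot plate and the rail stopped it, let go and moved the arm clear.
- **Tube:** The final top and side pictures show it lying inside the tray.
- **Holder:** Its measured centre is (0.5125, -0.2552, 0.1101), against (0.5106, -0.2547, 0.1103) at the start. Height and position along the slope agree to about 0.5 mm. It sits about 2 mm to one side, within the stand's 3 mm of play.
- **Other things on the bench:** The bottle, jar and carrier look unmoved in the top view. I compared before and after pictures of them but did not measure their positions again.
- **Limits:** The highest wrist force I saw between moves was about 2 N. No check failed.

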